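# Index the sample turntable by one notch

## Robot

A 6-joint arm with a two-finger parallel gripper is mounted at the origin on a cart in front of the work surface, level with it; the furniture and walls round the work are solid. World frame = base frame: x ahead of the robot, y to its left, z up, the work surface at z = 0. Lengths are in m, angles in degrees, forces in N, time in s.
With the tool pointing down it reaches from about 0.3 to 0.775 m from the base axis. Payload 14.6 kg.
Tool frame: the origin (TCP) lies at the centre of the arm's flange, where the gripper is bolted on; the fingertips stand 173 mm ahead of it and the grasp point (between the pads) lies tcp_to_grasp ahead of it (tcp_to_grasp is the distance from the TCP to the grasp point, in m); x points along the fingers, y is the direction in which the jaws open and shut, and the axes are right-handed (so a half turn about x gives the same grasp; the last joint's range is limited). The gripper opens to 85 mm and grips with 20 to 120 N. Pads are 22 mm wide; open, the fingers measure 114 mm over their backs; the gripper's body (76 mm by 85 mm) begins 54 mm behind the grasp point. The pads swing forward as they close: fully open they stand 13 mm farther back than shut.
Start: joints at [-78.014, 17.183, 87.147, -0, 75.671, -3.816], TCP at [0.15, -0.529, 0.405] pointing down, gripper open.
Joint ranges: [-173.82, 173.82], [-45.26, 126.66], [13.44, 144.39], [-59.66, 239.66], [0, 175.72], [-146.38, 146.38]. Speed limits (degrees/s): [127.2, 127.2, 147.25, 180, 180, 180].

## Interface

Orientations are given as a 3x3 rotation matrix whose columns are the frame's x, y, z axes.
In Python, from station import * gives the robot as it stands. The module is installed in compiled form; this text tells all that it offers. Calls block until the motion is done:
- goto(position, orientation): joint-space move of the TCP to a pose.
- move_l(position, ori=None, max_speed=0.15): straight line of the TCP; ori=None keeps the orientation; max_speed is the mean speed in m/s.
- set_joints(angles): joint-space move.
- set_gripper(opening, force=None): finger opening in m; force is the grip in N (None keeps the last); returns when the fingers have stopped.
- dwell(seconds).
- inverse_kinematics(position, orientation): joint angles nearest the present ones, or None.
- state(): the state.
- get_image(name): name is "scene" or "top" or "wrist"; returns a dict with "color" (480x640x3 uint8, blue, green, red), "intrinsics" (3x3 intrinsics, pixels), "D" ([k1, k2, p1, p2, k3] as OpenCV has them; the pictures are not rectified), "camera_from_world" (4x4, takes a point from world to camera coordinates). Camera axes: x right, y up, looking along -z (the intrinsics and any distortion apply to the point x, -y, -z); pixel columns grow to the right and rows downward; lengths in m; the calibration is good to about 2 mm. A picture is of the moment at which its call begins. There is no depth.
A pose or a line that the arm cannot do raises MotionError and nothing moves.
- job_done(): hands the job in, once; it reports no verdict.
The state is a dict: "time_s": time; "joint_positions": joint angles; "qd": joint speeds; "effort": joint torques, N m; "eef_pos": TCP position; "tcp_rot": TCP orientation; "force": force on the tool from outside, world axes, zero at the start; "torque": the same for the moment, N m; "width": finger opening in m.
Only numpy, scipy, OpenCV 4.12 (cv2) and the standard library are available. Lean on these libraries where they do the work, as an engineer would, in place of code of your own. Each camera call takes 0.05 s, during which the arm holds its last target.

## Task

Index the sample turntable by one station: press its black spring plunger down with your fingertips so that it leaves its notch, and turn the table counter-clockwise, seen from above, to the very next notch and no further, so that the plunger springs fully up again in it. The vials ride along upright in their pockets: neither touch nor lift them, leave everything else where it is, and take the hand away at the end.

Things in the scene. Friction and masses are not known exactly. Their poses are not given: they have to be found in the camera images.
- index_base: Fixed base: grey round foot 160 mm across, above it a steel index plate 196 mm across, top at 38 mm, with six rim notches 60 degrees apart; a post with a black reading head, 125 mm high, on its +x side, 80 to 127 mm from the axis. Origin on the turning axis at bench height, z up. In this frame the index arm points at 150 degrees at the start (180 is roughly towards the robot) and 210 when done.
- table_axis (a point): Point on the turning axis at the top of the round turntable disc (136 mm across), 50 mm above the bench. Six open pockets (grey rings, outer diameter 31 mm, 14 mm high) stand on the disc 46 mm from the axis.
- turntable (a joint): Angle of the turntable and its index arm, rad: 0 at the start notch, grows counter-clockwise seen from above; next notch at +1.047 (60 degrees). With the plunger down it turns with light friction (about 0.05 N m, 0.1 while the tooth rubs under the plate) and stays where it is left; with the plunger up in a notch it is locked, play 1 to 2 degrees.
- plunger (a joint): How far the plunger is pressed down, m: 0 up, 0.015 at its stop. Spring 4 N at first, 9 N at the stop. Its tooth leaves the notch at about 0.009. Between notches the tooth rubs under the index plate: the plunger then stays down by itself (about 0.009) when let go, and springs up by itself once within 2 to 4 mm of a notch; left short of it, it stays down and the table must be pushed on.
- plunger_cap (a point): Centre of the flat top of the plunger's round black cap (34 mm across, 11 mm thick) on the end of the index arm, 105 mm from the turning axis; 85 mm above the bench when up. It goes down with the plunger and round with the table.
- start_notch (a point): Fixed point on the base at the height of the index plate's top (38 mm), right under the centre of the cap at the start.
- next_notch (a point): Fixed point on the base at the height of the index plate's top (38 mm), right under the centre of the cap when the table stands in the next notch.
- vial_1: Glass sample vial, 22 mm across, 50 mm high, standing loose in a pocket of the turntable. Origin at the centre of its underside, z up. Not to be touched.
- vial_2: Another such vial in another pocket, origin at the centre of its underside. Not to be touched.
- vial_4: Another such vial in another pocket, origin at the centre of its underside. Not to be touched.
- mini_vise: Small steel vise, 50x134x38 mm, standing on the bench, a bystander; origin under its centre.
- brass_weight: Brass check weight, 28 mm across, 26 mm high, standing on the steel parts tray, a bystander; origin under its centre.
- tape_roll: Roll of black tape, 58 mm across, 19 mm high, a bystander; origin under its centre.
- hex_key: Black hex key, 30x84x4 mm, lying on the bench, a bystander; origin under its centre.
- push_post (a point): Upright steel post (10 mm thick) fixed on the index arm beside the cap, on the counter-clockwise side, top 108 mm above the bench. The point is on its side towards the cap, 26 mm tangentially from the cap's centre, 100 mm above the bench (15 mm above the raised cap). Pushing the post away from the cap turns the table once the plunger is out of its notch.
- instrument_front (a point): Foremost point (a black knob) of the tall fixed bench instrument that stands on the left and middle of the bench, from here back and 0.88 m high. Nothing to do with the task, but the arm must not sweep through it: cross the bench in front of this point, nearer to the robot by 0.15 m or more, hand included.

How it is judged (in metres and radians):
On the way, in this order (a step that is already met when the one before it is completed fails the run):
1. the plunger is pressed down out of its notch, the turntable still at the first notch (value of joint plunger above 0.0085 m and value of joint turntable below 0.15 rad), for 0.05 s.
2. the turntable is between the two notches with the plunger down (value of joint turntable between 0.3 and 0.9 rad and value of joint plunger above 0.006 m), for 0.05 s.
3. the plunger has sprung up in the next notch (value of joint turntable between 0.99 and 1.105 rad and value of joint plunger below 0.003 m), for 0.2 s.
At the end, for the whole second after the job is handed in: The turntable stands at rest one notch (60 degrees, within 3) counter-clockwise of where it began, the plunger is fully up again (within 2 mm), and the three vials stand upright (within 9 degrees) in their pockets (value of joint turntable between 0.997 and 1.097 rad and value of joint plunger below 0.002 m and velocity of joint turntable between -0.05 and 0.05 rad/s and horizontal distance between vial_1 and table_axis between 0.04 and 0.052 m and angle between each of vial_1, vial_2, vial_4's own z axis and vertical below 0.15 rad and height (world z) of vial_1 between 0.046 and 0.056 m and horizontal distance between vial_2 and table_axis between 0.04 and 0.052 m and height (world z) of vial_2 between 0.046 and 0.056 m and horizontal distance between vial_4 and table_axis between 0.04 and 0.052 m and height (world z) of vial_4 between 0.046 and 0.056 m); the robot touches nothing.
It fails at once if the turntable goes well past the next notch (more than 15 degrees) (value of joint turntable above 1.309 rad).
It fails at once if the turntable is turned the wrong way (more than 10 degrees) (value of joint turntable below -0.175 rad).
It fails at once if a vial is touched by the robot (contact force between any of the fingers, the arm and vial_1 above 0.5 N or contact force between any of the fingers, the arm and vial_2 above 0.5 N or contact force between any of the fingers, the arm and vial_4 above 0.5 N).
It fails at once if a vial is lifted out, spilled out or tipped (height (world z) of any of vial_1, vial_2, vial_4 above 0.065 m or angle between any of vial_1, vial_2, vial_4's own z axis and vertical above 0.35 rad).
It fails at once if a bystander is moved more than 15 mm (distance of any of mini_vise, brass_weight, tape_roll, hex_key from where it was at the start of the episode above 0.015 m).
It also fails if it takes over 46 s, if anything falls off the work surface, if the arm or the gripper's body presses on something with over 40 N, if the wrist force passes 120 N, or if a joint passes its speed limit or range.

## Working session

There is one attempt and no reset: what is moved stays moved. The work goes in short steps, each a Python script; the robot and the scene stay as the last script left them, time stands still between calls to the robot, and variables do not carry over. Pictures are saved under pics/ and viewed, and the job is handed in when it is done.

```bash
mkdir -p pics; ls
python3 - <<'E'
from station import *
import cv2
s=state();print(s['time_s'],s['eef_pos'],s['tcp_rot'],s['width'],s['force'])
try: print(tcp_to_grasp)
except Exception as e: print(e)
for n in ("scene","top","wrist"):
    d=get_image(n);cv2.imwrite(f"pics/{n}0.png",d["color"]);print(n,d["intrinsics"],d["D"],d["camera_from_world"])
E
```

```text
pics
0.0 [ 0.14976718 -0.52918111  0.40410393] [[-2.36784543e-04  2.72314309e-01 -9.62208325e-01]
 [ 1.16852358e-03 -9.62207620e-01 -2.72314397e-01]
 [-9.99999289e-01 -1.18884295e-03 -9.03697982e-05]] 0.08544855204559125 [ 1.1633698  -0.33842658  0.48734603]
0.1547
scene [[552.42548099   0.         315.92857635]
 [  0.         552.42548099 238.60672371]
 [  0.           0.           1.        ]] [-0.14947061  0.          0.          0.          0.        ] [[ 0.90341692 -0.42839469  0.0177725  -0.51399148]
 [ 0.15312835  0.36108574  0.91987434 -0.19472896]
 [-0.40048668 -0.82830856  0.39181034 -1.3339397 ]
 [ 0.          0.          0.          1.        ]]
top [[593.73911941   0.         312.34776011]
 [  0.         593.73911941 234.55556433]
 [  0.           0.           1.        ]] [-0.15772016  0.          0.          0.          0.        ] [[ 0.01760846 -0.99979642  0.00985177 -0.13270934]
 [ 0.99197367  0.01870294  0.12505373 -0.5060755 ]
 [-0.12521253  0.00757069  0.99210106 -1.53244621]
 [ 0.          0.          0.          1.        ]]
wrist [[423.5486705    0.         316.5170942 ]
 [  0.         423.5486705  234.17624238]
 [  0.           0.           1.        ]] [-0.09818277  0.          0.          0.          0.        ] [[ 0.27227138 -0.96221942 -0.00144486 -0.54861776]
 [ 0.92747799  0.26284014 -0.26589403  0.03386697]
 [ 0.25622817  0.07105526  0.96400118 -0.37971741]
 [ 0.          0.          0.          1.        ]]
```

View pics/scene0.png

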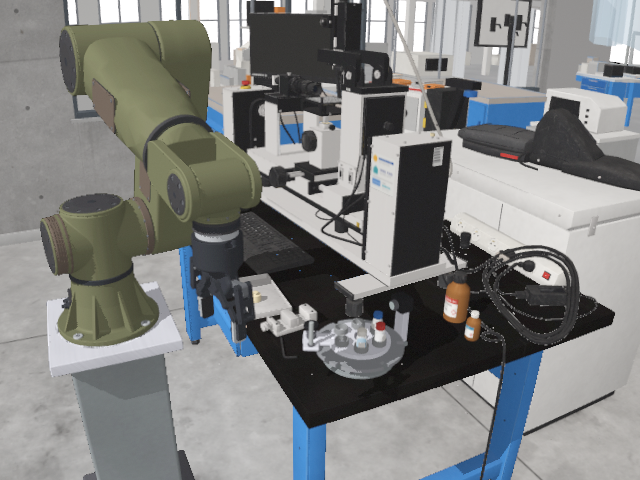

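View pics/top0.png

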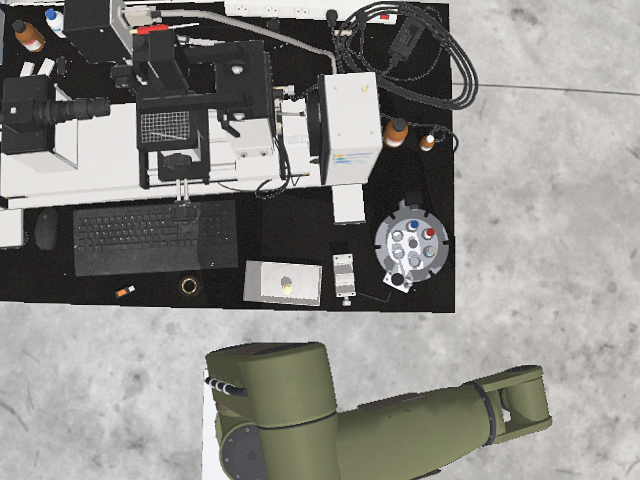

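View pics/wrist0.png

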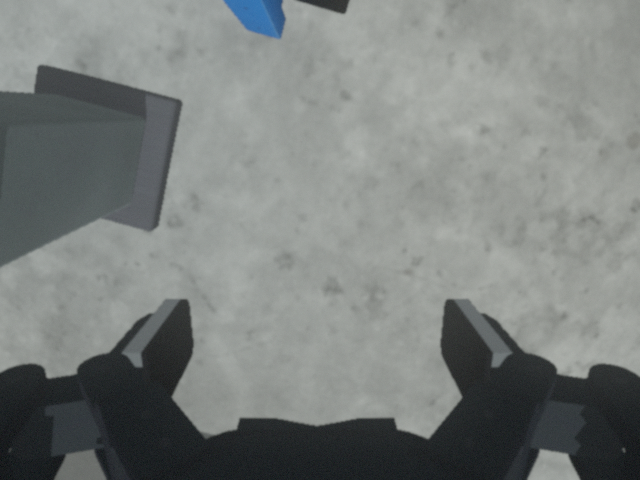

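Top view: turntable around (413,243), cap near (397,280), reading head on the far side; vise at (343,278), hex key by (375,297). I'll zoom in next.

```bash
cat > h.py <<'E'
import numpy as np,cv2
def ray(d,uv):
    T=d["camera_from_world"];K=d["intrinsics"];D=np.array(d["D"])
    p=cv2.undistortPoints(np.array([[uv]],float),K,D)[0,0]
    R=T[:3,:3];c=-R.T@T[:3,3]
    v=R.T@np.array([p[0],-p[1],-1.0]);return c,v/np.linalg.norm(v)
def onz(d,uv,z):
    c,v=ray(d,uv);return c+v*(z-c[2])/v[2]
def proj(d,P):
    T=d["camera_from_world"];q=T[:3,:3]@np.array(P)+T[:3,3]
    q=np.array([[q[0],-q[1],-q[2]]])
    return cv2.projectPoints(q,np.zeros(3),np.zeros(3),d["intrinsics"],np.array(d["D"]))[0][0,0]
def tri(a,ua,b,ub):
    c1,v1=ray(a,ua);c2,v2=ray(b,ub)
    A=np.stack([v1,-v2],1);t=np.linalg.lstsq(A,c2-c1,rcond=None)[0]
    p,q=c1+v1*t[0],c2+v2*t[1];return (p+q)/2,np.linalg.norm(p-q)
E
python3 - <<'E'
from station import *
from h import *
d=get_image("top");c=d["color"][190:310,330:470];cv2.imwrite("pics/topz.png",cv2.resize(c,None,fx=5,fy=5,interpolation=cv2.INTER_CUBIC))
e=get_image("scene");c=e["color"][280:390,240:430];cv2.imwrite("pics/scz.png",cv2.resize(c,None,fx=4,fy=4,interpolation=cv2.INTER_CUBIC))
print(onz(d,(413,243),.05),onz(d,(397.5,279.5),.085))
E
```

```text
[ 0.48888381 -0.38715008  0.05      ] [ 0.39096584 -0.34103611  0.085     ]
```

View pics/topz.png

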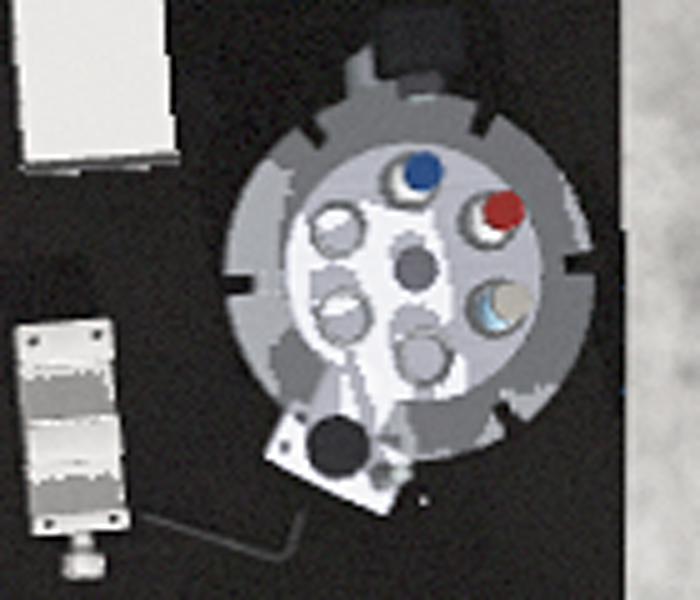

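View pics/scz.png

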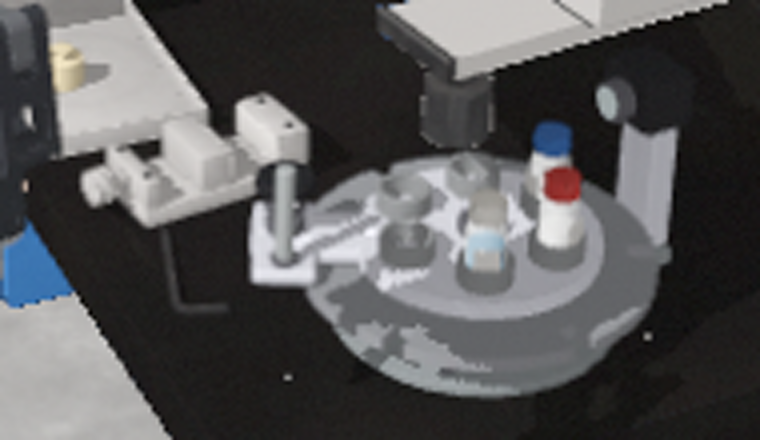

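```bash
cat >> h.py <<'E'
def ori(phi):
    p=np.radians(phi);c,s=np.cos(p),np.sin(p)
    return np.array([[0,c,s],[0,s,-c],[-1,0,0]],float)
E
python3 - <<'E'
from station import *
from h import *
t=get_image("top");s=get_image("scene");w=get_image("wrist")
print("cap tri",tri(t,(397.4,279.2),s,(311.2,325)))
st=state();T=w["camera_from_world"];R=T[:3,:3];c=-R.T@T[:3,3]
print("cam in tool",st['tcp_rot'].T@(c-st['eef_pos']),"look",st['tcp_rot'].T@(-R[2]))
a=np.array([.489,-.387]);
for th in range(0,65,10):
    for k in(0,180):
        ph=155+k+th;u=np.array([np.cos(np.radians(155+th)),np.sin(np.radians(155+th))])
        print(th,k,inverse_kinematics(np.r_[a+.105*u,.09+.173],ori(ph)))
E
```

```text
cap tri (array([ 0.39292897, -0.34198413,  0.07958552]), np.float64(0.001977995847867754))
cam in tool [ 0.02995835 -0.00077019 -0.06828302] look [ 9.63987119e-01 -4.54131101e-04  2.65948545e-01]
0 0 None
0 180 [-4.50426049e+01  2.31501937e+01  9.96576942e+01 -2.54444375e-14
  5.71921122e+01 -2.00426049e+01]
10 0 None
10 180 [-4.68417477e+01  2.39051262e+01  9.85424819e+01 -2.54444375e-14
  5.75523919e+01 -3.18417477e+01]
20 0 [-4.84011045e+01  2.50256926e+01  9.68705077e+01 -2.54444375e-14
  5.81037997e+01  1.36598895e+02]
20 180 [-4.84011045e+01  2.50256926e+01  9.68705077e+01 -2.54444375e-14
  5.81037997e+01 -4.34011045e+01]
30 0 [-4.96643471e+01  2.64605237e+01  9.47014548e+01 -2.54444375e-14
  5.88380215e+01  1.25335653e+02]
30 180 [-4.96643471e+01  2.64605237e+01  9.47014548e+01 -2.54444375e-14
  5.88380215e+01 -5.46643471e+01]
40 0 [-5.05995724e+01  2.81502384e+01  9.21080838e+01 -2.54444375e-14
  5.97416778e+01  1.14400428e+02]
40 180 [-5.05995724e+01  2.81502384e+01  9.21080838e+01 -2.54444375e-14
  5.97416778e+01 -6.55995724e+01]
50 0 [-5.11969050e+01  3.00325694e+01  8.91717029e+01 -2.54444375e-14
  6.07957277e+01  1.03803095e+02]
50 180 [-5.11969050e+01  3.00325694e+01  8.91717029e+01 -2.54444375e-14
  6.07957277e+01 -7.61969050e+01]
60 0 [-5.14639498e+01  3.20458825e+01  8.59786282e+01 -2.54444375e-14
  6.19754892e+01  9.35360502e+01]
60 180 [-5.14639498e+01  3.20458825e+01  8.59786282e+01 -2.54444375e-14
  6.19754892e+01 -8.64639498e+01]
```

Run:
```python
from station import *
from h import *
t=get_image("top");s=get_image("scene")
print("plate corner",tri(t,(365.6,221.5),s,(353.8,298.8)))
set_gripper(0.0,40)
for i,p in enumerate([(0.40,-0.36,0.36),(0.44,-0.42,0.36)]):
    goto(p,ori(-25)); d=get_image("wrist"); np.save(f"w{i}.npy",d,allow_pickle=True)
    cv2.imwrite(f"pics/w{i}.png",d["color"])
st=state();print(st['time_s'],st['eef_pos'],st['width'],st['force'])
```

```text
plate corner (array([ 0.54180618, -0.2609655 ,  0.06839867]), np.float64(0.0028131324613575627))
2.925 [ 0.43926777 -0.42050487  0.3595912 ] 0.00015787265138500264 [ 0.95056186  0.72545899 -0.44921162]
```

View pics/w0.png

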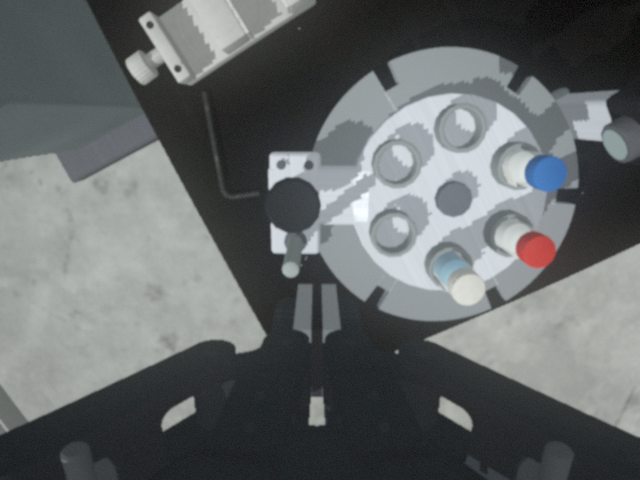

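View pics/w1.png

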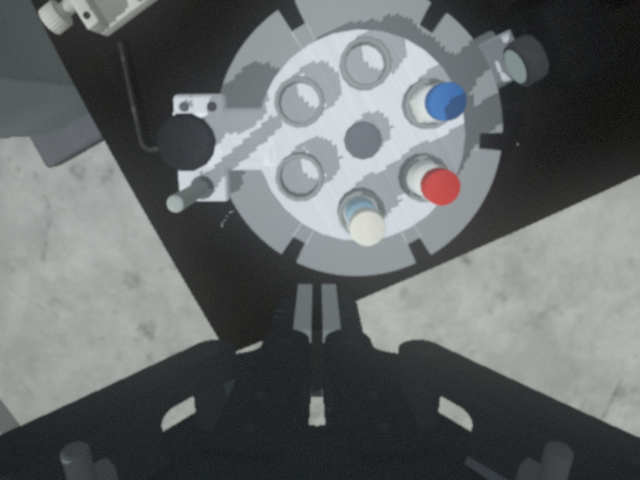

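Run:
```python
from h import *
I=[np.load(f"w{i}.npy",allow_pickle=True).item() for i in (0,1)]
def circ(im,box,p,rmin,rmax):
    x,y,w,h=box;g=cv2.cvtColor(im[y:y+h,x:x+w],cv2.COLOR_BGR2GRAY);g=cv2.resize(g,None,fx=4,fy=4,interpolation=cv2.INTER_CUBIC)
    c=cv2.HoughCircles(g,cv2.HOUGH_GRADIENT_ALT,1.5,200,param1=80,param2=p,minRadius=4*rmin,maxRadius=4*rmax)
    return None if c is None else c[0][:2]/4+np.array([x-.375,y-.375,0])
cap=[circ(I[0]["color"],(250,160,85,90),.3,22,32),circ(I[1]["color"],(145,95,85,90),.3,22,32)]
hub=[circ(I[0]["color"],(425,170,60,60),.3,13,22),circ(I[1]["color"],(334,110,60,60),.3,13,22)]
print(cap,hub)
print("cap",tri(I[0],cap[0][0][:2],I[1],cap[1][0][:2]));print("hub",tri(I[0],hub[0][0][:2],I[1],hub[1][0][:2]))
print("post",tri(I[0],(290,269),I[1],(175,203)))
for n in(0,1):
    x,y=[(240,140),(140,80)][n]
    im=cv2.resize(I[n]["color"][y:y+150,x:x+200 if n else x+200],None,fx=4,fy=4,interpolation=cv2.INTER_CUBIC);im=cv2.convertScaleAbs(im,alpha=1.5,beta=15)
    u,v,r=(cap[n][0]-[x,y,0])*4;cv2.circle(im,(int(u),int(v)),int(r),(0,255,0),1)
    cv2.imwrite(f"pics/wz{n}.png",im)
```

```text
[None, None] [array([[455.375     , 197.375     ,  16.44773674]]), array([[363.25      , 138.125     ,  18.42469215]])]Traceback (most recent call last):
  File "<stdin>", line 10, in <module>
TypeError: 'NoneType' object is not subscriptable
```

Run:
```python
from h import *
I=[np.load(f"w{i}.npy",allow_pickle=True).item() for i in (0,1)]
L=[]
for n in(0,1):
    x,y=[(240,160),(140,95)][n]
    im=cv2.resize(I[n]["color"][y:y+130,x:x+90],None,fx=4,fy=4,interpolation=cv2.INTER_CUBIC);L.append(cv2.convertScaleAbs(im,alpha=3))
cv2.imwrite("pics/wz.png",np.hstack(L))
```

```text
(no output)
```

View pics/wz.png

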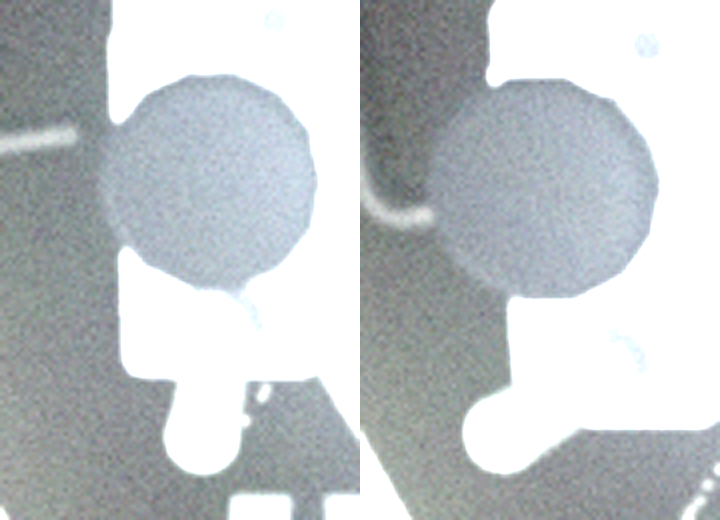

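Run:
```python
from h import *
I=[np.load(f"w{i}.npy",allow_pickle=True).item() for i in (0,1)]
def P(n,z):
    x,y=[(240,160),(140,95)][n]; return (x+z[0]/4-.4,y+z[1]/4-.4)
c,e=tri(I[0],P(0,(208,182)),I[1],P(1,(540-360,187)));print("cap",c,e)
h,e2=tri(I[0],(455.375,197.375),I[1],(363.25,138.125));print("hub",h,e2)
p,e3=tri(I[0],P(0,(201,438)),I[1],P(1,(500-360,437)));print("post",p,e3)
v=(c-h)[:2];print("r",np.hypot(*v),"ang",np.degrees(np.arctan2(v[1],v[0])))
for n in(0,1): print([onz(I[n],q,z)[:2].round(4) for q,z in ((P(n,[(208,182),(180,187)][n]),.085),(P(n,[(201,438),(140,437)][n]),.108),([(455.375,197.375),(363.25,138.125)][n],.052))])
# axis via notches/plate rim: vial check
print("post-cap",(p-c), np.hypot(*(p-c)[:2]))
```

```text
cap [ 0.39412102 -0.33795104  0.08291613] 0.0003166149766405705
hub [ 0.48982084 -0.38223732  0.06013884] 0.00013430471736843906
post [ 0.38049194 -0.36652685  0.10745694] 0.00019142838685605893
r 0.1054501290422616 ang 155.1670740102448
[array([ 0.3943, -0.3377]), array([ 0.3807, -0.3663]), array([ 0.4917, -0.3847])]
[array([ 0.3949, -0.338 ]), array([ 0.3806, -0.3666]), array([ 0.4904, -0.383 ])]
post-cap [-0.01362908 -0.02857581  0.02454081] 0.031659579443293125
```

```bash
cat >> h.py <<'E'
A=np.array([0.490,-0.3825]);RR=0.105;A0=155.1
def pose(th,dl,ztip):
    a=np.radians(A0+th);u=np.array([np.cos(a),np.sin(a)]);t=np.array([-u[1],u[0]])
    return np.r_[A+RR*u+dl*t,ztip+.173],ori(A0+180-360+th)
E
python3 - <<'E'
from station import *
from h import *
goto(*pose(0,.011,.16)); dwell(.2); f0=state()['force']
d=get_image("wrist");cv2.imwrite("pics/a0.png",d["color"])
move_l(*pose(0,.011,.095),max_speed=.06);dwell(.2)
st=state();print(st['time_s'],st['eef_pos']-pose(0,.011,.095)[0],f0,st['force'])
d=get_image("wrist");cv2.imwrite("pics/a1.png",d["color"])
d=get_image("scene");cv2.imwrite("pics/a1s.png",cv2.resize(d["color"][260:390,220:420],None,fx=4,fy=4))
E
```

```text
5.0667 [ 3.35081075e-05 -2.50794545e-05  2.60166710e-04] [-0.38509412  0.16694663 -0.71863234] [ 0.16411352 -0.84826766  0.0014746 ]
```

View pics/a1.png

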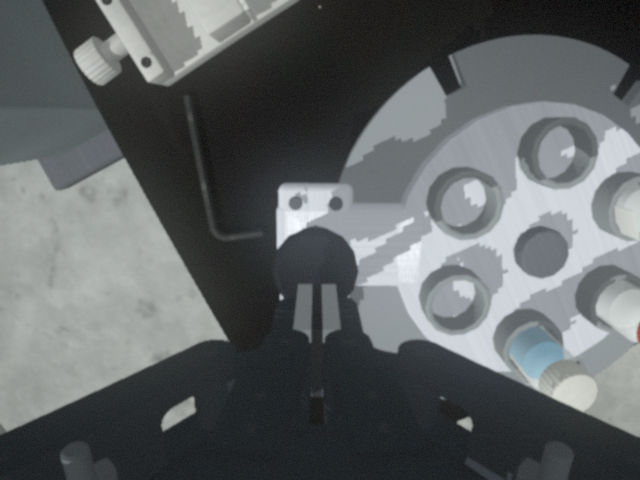

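View pics/a1s.png

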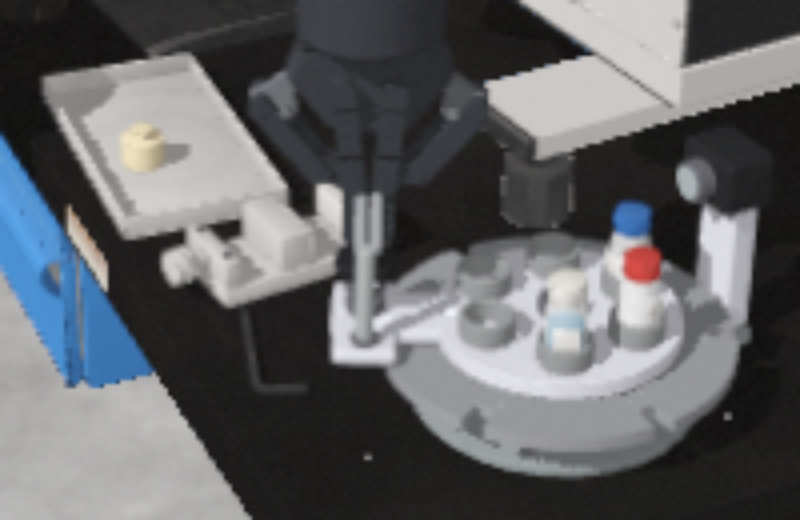

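The fingertips (296–340, 285) lie centred over the cap (316,262), with the post behind them. Pressing now.

Run:
```python
from station import *
from h import *
f0=state()['force']
for z in (.088,.084,.080,.076,.073,.0715):
    move_l(*pose(0,.011,z),max_speed=.04);dwell(.15);st=state();print(z,(st['force']-f0).round(2),(st['eef_pos'][2]-.173).round(4))
d=get_image("wrist");cv2.imwrite("pics/b1.png",d["color"])
print(st['time_s'])
```

```text
0.088 [-0.    0.02 -0.52] 0.088
0.084 [ 2.6  -1.31  3.56] 0.0843
0.08 [ 2.21 -0.99  4.7 ] 0.0803
0.076 [ 2.03 -1.03  6.58] 0.0763
0.073 [ 2.16 -1.58  5.71] 0.0734
0.0715 [ 1.58 -0.6   7.23] 0.0719
7.6417
```

View pics/b1.png

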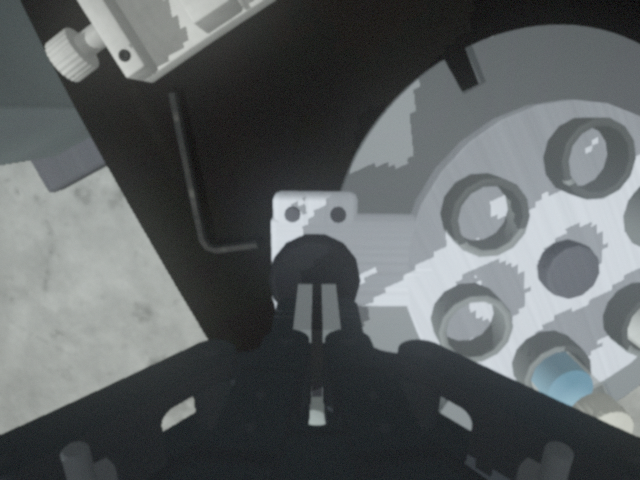

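Run:
```python
from station import *
from h import *
for th in (2,5,10,15,20,25,30):
    move_l(*pose(th,.011+min(th,4)*.001,.0715),max_speed=.05);st=state()
    f=st['force'];a=np.radians(A0+th);print(th,f.round(2),"tang",round(-f[0]*np.sin(a)+f[1]*np.cos(a),2))
    if np.hypot(*f[:2])>15: break
dwell(.1)
d=get_image("wrist");cv2.imwrite("pics/c1.png",d["color"])
d=get_image("scene");cv2.imwrite("pics/c1s.png",cv2.resize(d["color"][260:390,220:420],None,fx=4,fy=4))
print(state()['time_s'])
```

```text
2 [ 2.05 -0.43  7.04] tang -0.4
5 [ 1.4  -0.95  8.42] tang 0.42
10 [0.3  0.02 7.87] tang -0.09
15 [-1.25  0.73  8.1 ] tang -0.5
20 [-1.97 -0.55  7.89] tang 0.72
25 [-1.58  0.45  8.64] tang -0.46
30 [-1.85 -0.92  8.96] tang 0.75
10.125
```

View pics/c1.png

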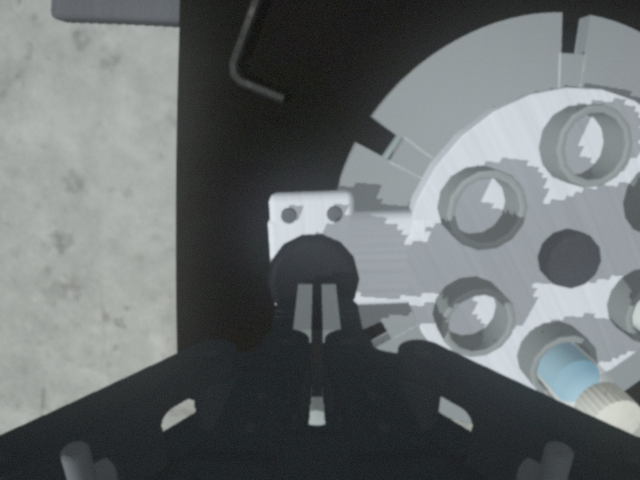

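View pics/c1s.png

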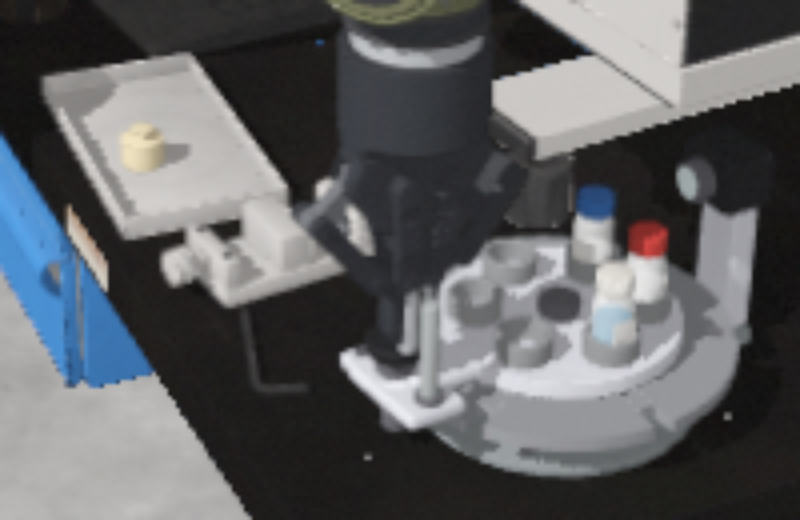

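The arm now sits about halfway between the notches. Next I lift off the cap and push only on the post; the plunger can then spring up by itself at the notch.

Run:
```python
from station import *
from h import *
move_l(*pose(30,.015,.094),max_speed=.04);dwell(.2)
for th in (35,40,45,50,54):
    move_l(*pose(th,.015,.094),max_speed=.04);st=state()
    f=st['force'];a=np.radians(A0+th);print(th,f.round(2),"tang",round(-f[0]*np.sin(a)+f[1]*np.cos(a),2))
    if np.hypot(*f[:2])>15: break
dwell(.1)
d=get_image("wrist");cv2.imwrite("pics/d1.png",d["color"]);np.save("d1.npy",d,allow_pickle=True)
print(state()['time_s'])
```

```text
35 [ 0.47 -0.02  0.91] tang 0.1
40 [0.38 0.21 1.19] tang -0.11
45 [-0.44 -0.49 -0.5 ] tang 0.31
50 [-0.05 -0.99 -0.93] tang 0.87
54 [-0.17  0.18  0.46] tang -0.24
13.05
```

View pics/d1.png

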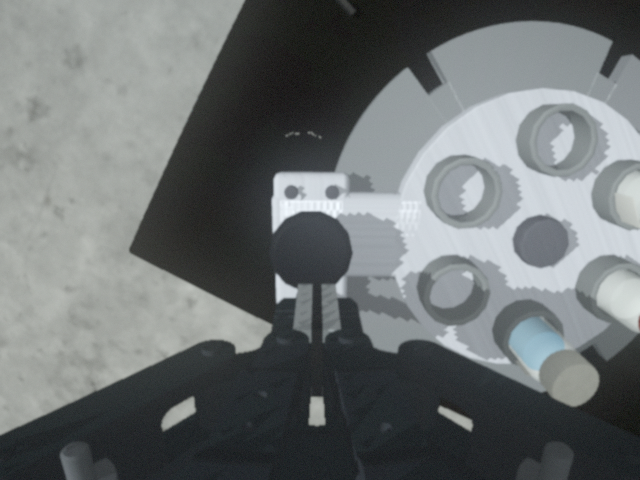

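Run:
```python
from h import *
d=np.load("d1.npy",allow_pickle=True).item()
h=onz(d,(541,241.5),.06)
for z in(.072,.076,.085):
    c=onz(d,(312,248),z);v=(c-h)[:2];print(z,np.hypot(*v),np.degrees(np.arctan2(v[1],v[0]))%360-A0,h[:2])
```

```text
0.072 0.10265177775240439 53.41269432940268 [ 0.48712873 -0.38346819]
0.076 0.10262505942849338 52.71796658111242 [ 0.48712873 -0.38346819]
0.085 0.1026201406090464 51.15419141844208 [ 0.48712873 -0.38346819]
```

Table at about 53°, plunger still down. Pushing on in 1° steps.

Run:
```python
from station import *
from h import *
import glob
L=[]
for th in (56,57,58,59,60):
    move_l(*pose(th,.015,.094),max_speed=.03);dwell(.15);st=state()
    f=st['force'];a=np.radians(A0+th);tg=-f[0]*np.sin(a)+f[1]*np.cos(a);print(th,f.round(2),"tang",round(tg,2))
    d=get_image("wrist");L.append(d["color"][160:320,240:440].copy());np.save("e1.npy",d,allow_pickle=True)
    if np.hypot(*f[:2])>8: break
print(st['time_s'])
cv2.imwrite("pics/e.png",np.vstack([np.hstack((L+[L[-1]*0]*6)[:3]),np.hstack((L+[L[-1]*0]*6)[3:6])]))
```

```text
56 [-0.23  0.54 -0.64] tang -0.58
57 [-0.59 -0.05 -0.55] tang -0.27
58 [ 0.54 -0.23  0.72] tang 0.49
59 [-0.12 -0.49 -0.34] tang 0.34
60 [ 0.68 -0.78 -0.43] tang 1.03
15.275
```

View pics/e.png

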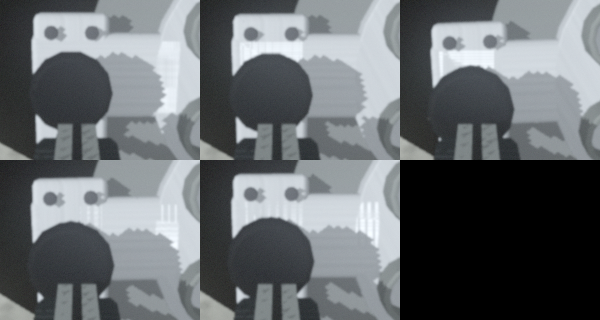

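Between steps 57 and 58 the cap jumped relative to the arm, which suggests it latched. I'll back off the post, lift and measure from two views.

Run:
```python
from station import *
from h import *
dwell(.2)
move_l(*pose(60,.009,.094),max_speed=.03)
move_l(*pose(60,.009,.2),max_speed=.15)
for i,(p) in enumerate([(0.41,-0.44,0.36),(0.45,-0.40,0.36)]):
    goto(p,ori(-25+60)); dwell(.1);d=get_image("wrist"); np.save(f"x{i}.npy",d,allow_pickle=True)
    cv2.imwrite(f"pics/x{i}.png",d["color"])
d=get_image("scene");cv2.imwrite("pics/xs.png",cv2.resize(d["color"][260:390,220:420],None,fx=4,fy=4))
d=get_image("top");cv2.imwrite("pics/xt.png",cv2.resize(d["color"][190:310,330:470],None,fx=5,fy=5))
print(state()['time_s'])
```

```text
17.725
```

View pics/x0.png

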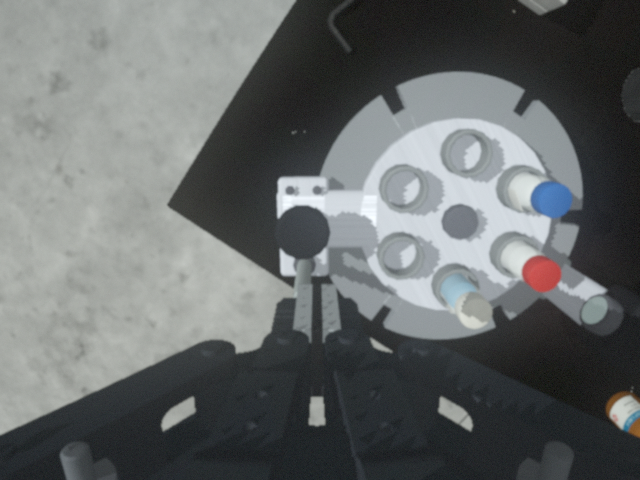

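View pics/x1.png

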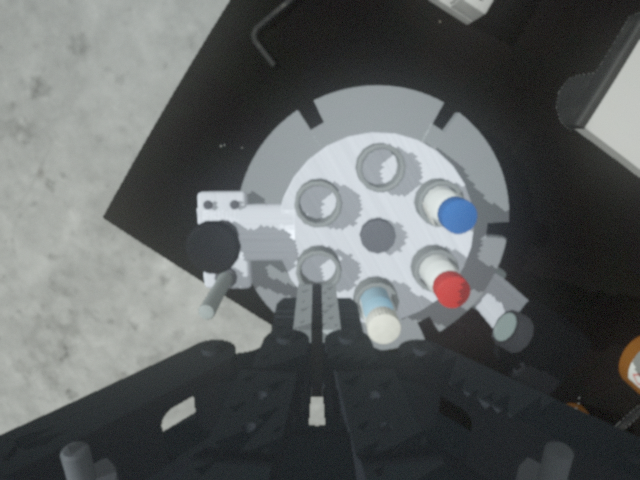

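View pics/xs.png

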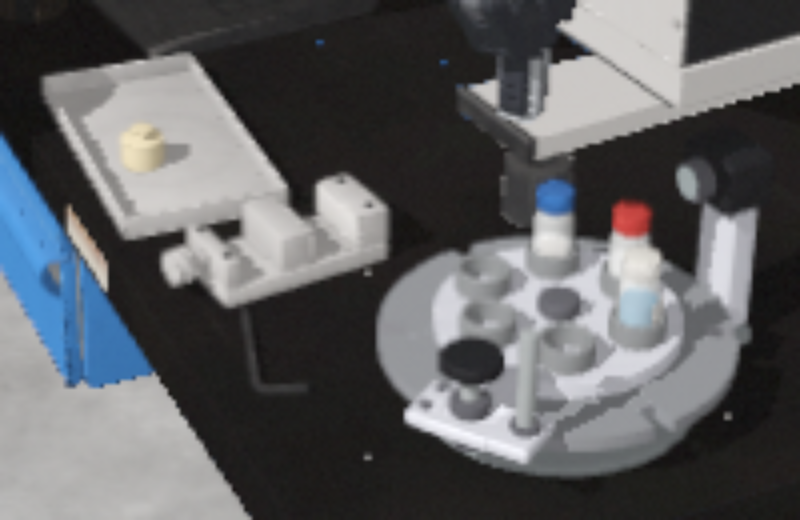

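View pics/xt.png

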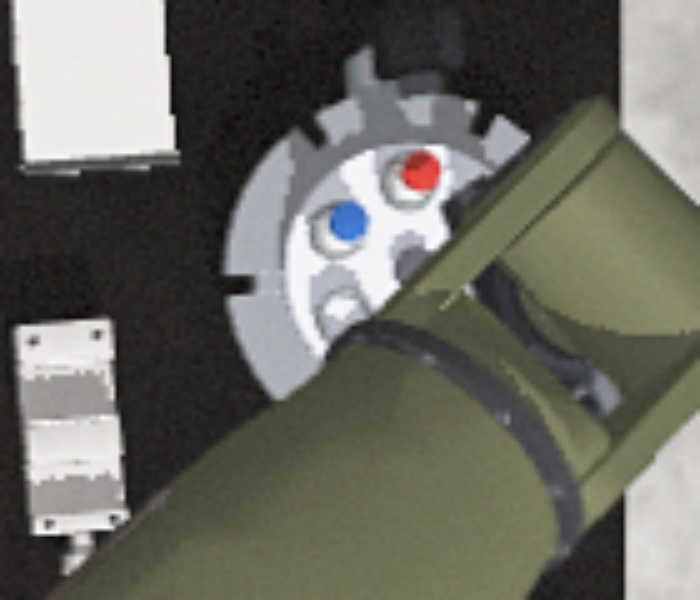

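The cap is clearly raised, with its stem visible under it in the scene view, and the vials stand upright. Now the angle and height.

Run:
```python
from h import *
I=[np.load(f"x{i}.npy",allow_pickle=True).item() for i in (0,1)]
L=[]
for n in(0,1):
    x,y=[(260,190),(170,205)][n]
    im=cv2.resize(I[n]["color"][y:y+130,x:x+90],None,fx=4,fy=4,interpolation=cv2.INTER_CUBIC);L.append(cv2.convertScaleAbs(im,alpha=3))
cv2.imwrite("pics/xz.png",np.hstack(L))
```

```text
(no output)
```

View pics/xz.png

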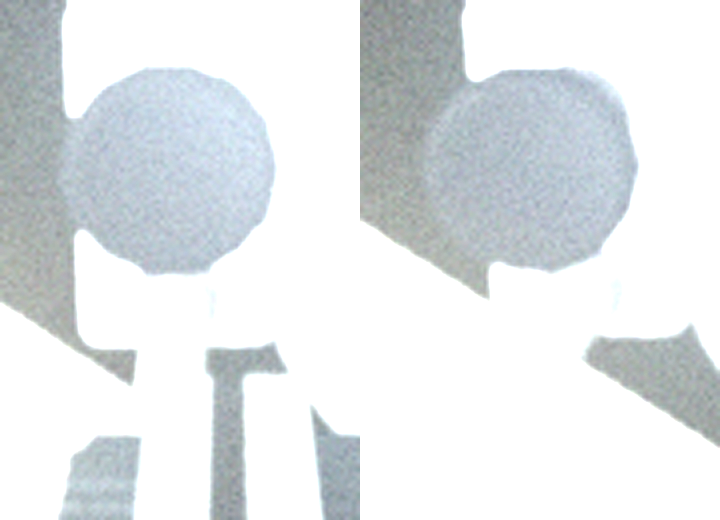

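Run:
```python
from h import *
I=[np.load(f"x{i}.npy",allow_pickle=True).item() for i in (0,1)]
def P(n,z):
    x,y=[(260,190),(170,205)][n]; return (x+z[0]/4-.4,y+z[1]/4-.4)
c,e=tri(I[0],P(0,(167,170)),I[1],P(1,(166.5,170)));print("cap",c,e)
def hub(im,b):
    x,y=b;g=cv2.resize(cv2.cvtColor(im[y:y+60,x:x+60],cv2.COLOR_BGR2GRAY),None,fx=4,fy=4,interpolation=cv2.INTER_CUBIC)
    r=cv2.HoughCircles(g,cv2.HOUGH_GRADIENT_ALT,1.5,200,param1=80,param2=.3,minRadius=48,maxRadius=90)[0][0];return r[:2]/4+np.array([x,y])-.375
hs=[hub(I[0]["color"],(431,192)),hub(I[1]["color"],(348,206))];print(hs)
h,e=tri(I[0],hs[0],I[1],hs[1]);print("hub",h,e)
for H in(A,h[:2]):
    v=c[:2]-H;print(np.hypot(*v),np.degrees(np.arctan2(v[1],v[0]))%360-A0)
```

```text
cap [ 0.40279852 -0.44379488  0.08366715] 0.00013765949742945528Traceback (most recent call last):
  File "<stdin>", line 9, in <module>
  File "<stdin>", line 8, in hub
TypeError: 'NoneType' object is not subscriptable
```

Run:
```python
from station import *
from h import *
v=np.array([0.4028,-0.4438])-A;print(np.hypot(*v),np.degrees(np.arctan2(v[1],v[0]))%360-A0)
goto((0.25,-0.48,0.40),ori(-40));dwell(.5)
d=get_image("top");cv2.imwrite("pics/f.png",cv2.resize(d["color"][190:310,330:470],None,fx=5,fy=5))
st=state();print(st['time_s'],st['force'],st['eef_pos'])
```

```text
0.10659047799874057 60.0065147250707
19.175 [ 0.30858273 -0.22068038  0.44839959] [ 0.2501161  -0.47997429  0.39997939]
```

View pics/f.png

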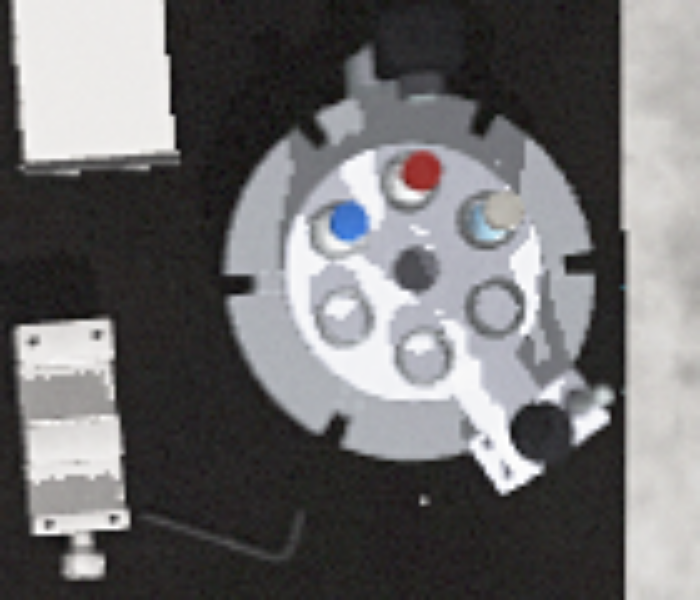

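The top view shows the arm in the next notch with its cap at (540,433), the vials moved round one pocket step, the vise and hex key where they were, and the hand clear.

```bash
python3 -c "
from station import *
job_done()"
```

```text
the job is handed in; nothing more can be done
```

The turntable now stands in the next notch counter-clockwise with the plunger sprung up. I handed the job in at about 19 s; `job_done()` reports no verdict.

**What I did:** I pressed the plunger about 13 mm down with the closed fingertips; the push force was about 7–9 N. Holding it down, I turned the table about 30°. I then lifted off the cap and pushed only the post until the plunger sprang up by itself, at about the 58° step. Last, I backed off the post and took the hand away.

**Last checks:**
- **Table angle:** 60.0° from the start, using the two-view cap position and the axis measured at the start.
- **Cap height:** 83.7 mm, against 82.9 mm measured the same way at the start and 85 mm in the text, so the plunger is up.
- **Cap radius:** 106.6 mm, against 105 mm given, which is within the 2 mm calibration.
- **Vials and bystanders:** the vials stand upright in their pockets. The vise and hex key look unmoved in the last picture, and so does the brass weight in the scene picture just before it. I did not check the tape roll at the end, but the hand never went near it.

**Failed or off:**
- Circle detection failed on the cap, so I read its centre off enlarged pictures by its edges.
- Detection also failed on the hub at the end, so I did not re-measure the axis.
- The first cap height, from the top and scene cameras, was 79.6 mm; I used the two wrist views instead.

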